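Roll the rinsed jar onto the drain strip

ROBOT

A 6-joint arm with a two-finger parallel gripper is mounted at the origin on the work surface. World frame = base frame: x ahead of the robot, y to its left, z up, the work surface at z = 0. Lengths are in mm, angles in rad, forces in N, time in s.
With the tool pointing down it reaches from about 225 to 875 mm from the base axis. Payload 3.4 kg.
Tool frame: the origin (TCP) lies midway between the tips of the shut fingers; the grasp point (between the pads) lies grasp_offset behind it (grasp_offset is the distance from the TCP to the grasp point, in mm); y points along the fingers, z is the direction in which the jaws open and shut, and the axes are right-handed (so a half turn about y gives the same grasp; the last joint's range is limited). The gripper opens to 85 mm and grips with 20 to 120 N. Pads are 22 mm wide; open, the fingers measure 114 mm over their backs; the gripper's body (76 mm by 85 mm) begins 54 mm behind the grasp point. The pads swing forward as they close: fully open they stand 13 mm farther back than shut.
Start: joints at [1.026, 0.276, 1.505, -0, 1.361, -0.121], TCP at [236.476, 524.158, 231.328] pointing down, gripper open.
Joint ranges: [-2.89, 2.89], [-0.75, 2.08], [0.22, 2.7], [-1.18, 4.32], [0.11, 2.71], [-2.7, 2.7]. Speed limits (rad/s): [2.57, 2.57, 3.14, 3.14, 3.14, 3.14].

INTERFACE

Orientations are given as a unit quaternion [w, x, y, z].
In Python, from workcell import move_ptp, line_to, move_joints, command_gripper, hold, ik, state, get_image, camera_info, MotionError, finish_job, grasp_offset gives the robot as it stands. Calls block until the motion is done:
- move_ptp(position, orientation): joint-space move of the TCP to a pose.
- line_to(position, v=150, frame=None, until_force=None): straight line of the TCP; frame=None keeps the orientation; v is the mean speed in mm/s. With until_force (N) it stops when the force on the tool has changed by that much, and returns True; else False.
- move_joints(angles): joint-space move.
- command_gripper(opening, force=None): finger opening in mm; force is the grip in N (None keeps the last); returns when the fingers have stopped.
- hold(seconds).
- ik(position, orientation): joint angles nearest the present ones, or None.
- state(): the state.
- get_image(name): name is "side" or "top"; returns the picture (384x512x3 uint8, red, green, blue); there is no depth.
- camera_info(name): a dict with "camera_matrix" (3x3 intrinsics, pixels), "k1" (the pictures are not rectified: a ray, as slopes to the right and down, at radius r is drawn at 1 + k1 r^2 times it, then the intrinsics apply), "world_to_cam" (4x4, takes a point from world to camera coordinates). Camera axes: x right, y up, looking along -z (the intrinsics and any distortion apply to the point x, -y, -z); pixel columns grow to the right and rows downward; lengths in mm; the calibration is good to about 2 mm. A picture is of the moment at which its call begins. camera_info takes no time and is no camera call.
A pose or a line that the arm cannot do raises MotionError and nothing moves.
- finish_job(): hands the job in, once; it reports no verdict.
The state is a dict: "time_s": time; "joint_positions": joint angles; "joint_vel": joint speeds; "tau": joint torques, N m; "tool_pos": TCP position; "eef_rot": TCP orientation; "ft_force": force on the tool from outside, world axes, zero at the start; "moment": the same for the moment, N m; "grip_width": finger opening in mm.
Only numpy, scipy, OpenCV 4.12 (cv2) and the standard library are available. Lean on these libraries where they do the work, as an engineer would, in place of code of your own. Each camera call takes 0.05 s, during which the arm holds its last target.

TASK

A rinsed fly-trap jar lies on its side on the green sink shelf. With the fingertips on top of it, roll it along the shelf until it lies still on the slotted steel drain strip, centred over the strip's long middle line and lying along it, then take the hand away. Roll it only by its top: do not pinch it, lift it or shove it from the side, and leave the flowerpot, the soap saver and the peg holder where they stand.

Things in the scene. Friction and masses are not known exactly. Their poses are not given: they have to be found in the camera images.
- jar: closed glass fly-trap jar, a cylinder 70 mm in diameter, 120 mm long, 0.25-0.5 kg, lying on its side, free to roll. Origin mid-axis, 55 mm above the counter; x runs along the axis to the steel lid, at the start within 20 degrees of world x; y, z turn as it rolls. Rolling without slip, its top moves twice as far as its axis. Slight rolling resistance: at 50 mm/s it coasts about 4 mm. Friction 0.5 to 0.7
- drain_strip: slotted bright steel strip 220 mm long (its x axis) and 60 mm wide (its y axis), let in flush with the shelf's top, no step to roll over. Origin at the middle of its face, 20 mm above the counter; z up. It lies 80 to 210 mm to the left or to the right of the jar and nearly parallel to it.
- shelf: fixed dark green plastic shelf board, 360 mm (x, away from the robot) by 700 mm (y) and 20 mm thick, lying on the counter. Origin at the centre of its underside; z up.
- flowerpot: empty clay flowerpot 85 mm high, 90 mm across the rim, loose, standing at one end of the shelf. Origin at the centre of its underside.
- soap_saver: grater-shaped steel soap saver, 70 by 50 mm and 98 mm high over its handle, loose, standing at one end of the shelf. Origin at the centre of its underside.
- peg_holder: steel rack with spring clothes pegs, 30 mm (x) by 110 mm (y), 66 mm high, loose, standing along the far edge of the shelf. Origin at the centre of its underside.
Things that resemble listed ones, but are neither listed nor needed, are in the scene too. Leave any purple look-alike of the jar alone.

How it is judged:
By the outcome, as a careful person would: the job done as asked, in the order asked, and still so for the second after the job is handed in, with the robot touching nothing.
It also fails if it takes over 67 s, if anything falls off the work surface, if the arm or the gripper's body presses on something with over 40 N, if the wrist force passes 120 N, or if a joint passes its speed limit or range.

## Working session

There is one attempt and no reset: what is moved stays moved. The work goes in short steps, each a Python script; the robot and the scene stay as the last script left them, time stands still between calls to the robot, and variables do not carry over. Pictures are saved under pics/ and viewed, and the job is handed in when it is done.

```bash
mkdir -p pics; ls; python3 - <<'E'
from workcell import *
import cv2
for n in("top","side"):
    im=get_image(n); cv2.imwrite(f"pics/{n}0.png",cv2.resize(im[...,::-1],(800,600),interpolation=cv2.INTER_CUBIC)); cv2.imwrite(f"pics/raw_{n}0.png",im[...,::-1])
    print(camera_info(n))
s=state();print(s,grasp_offset)
E
```

```text
pics
{'camera_matrix': array([[425.75307509,   0.        , 259.76758961],
       [  0.        , 425.75307509, 194.76628121],
       [  0.        ,   0.        ,   1.        ]]), 'k1': -0.10277823019863441, 'world_to_cam': array([[-1.08047184e-02, -9.99876872e-01, -1.13797480e-02,
         1.01822473e+02],
       [ 9.85923573e-01, -1.25514586e-02,  1.66724831e-01,
        -5.14369422e+02],
       [-1.66847135e-01, -9.41814696e-03,  9.85937793e-01,
        -1.30416853e+03],
       [ 0.00000000e+00,  0.00000000e+00,  0.00000000e+00,
         1.00000000e+00]])}
{'camera_matrix': array([[474.25576832,   0.        , 254.98846054],
       [  0.        , 474.25576832, 192.54394806],
       [  0.        ,   0.        ,   1.        ]]), 'k1': -0.18578850989771595, 'world_to_cam': array([[ 9.35636907e-01, -3.52943188e-01,  3.83200067e-03,
        -4.33049440e+02],
       [ 2.34558684e-01,  6.29844140e-01,  7.40458360e-01,
        -2.16105030e+02],
       [-2.63753297e-01, -6.91901341e-01,  6.72091313e-01,
        -9.58490192e+02],
       [ 0.00000000e+00,  0.00000000e+00,  0.00000000e+00,
         1.00000000e+00]])}
{'time_s': 0.1, 'joint_positions': array([ 1.02601380e+00,  2.76546370e-01,  1.50600447e+00, -3.14946675e-05,
        1.36071410e+00, -1.21014944e-01]), 'joint_vel': array([ 0.00116301, -0.00130656, -0.00212199,  0.00129509,  0.00205063,
       -0.00137912]), 'tau': array([ 1.98870104e-03, -4.17699087e+01, -2.46404564e+01,  8.42021655e-05,
        5.80130465e-03,  3.14911165e-05]), 'tool_pos': array([236.21412415, 523.72004005, 230.51870475]), 'eef_rot': array([-0.69073129,  0.69185598, -0.14888651,  0.14852068]), 'ft_force': array([-0.06422369,  0.31376904, -0.7069149 ]), 'moment': array([-0.00397993, -0.00898063, -0.03435922]), 'grip_width': 85.2230485244685} 18.700000000000003
```

View pics/top0.png

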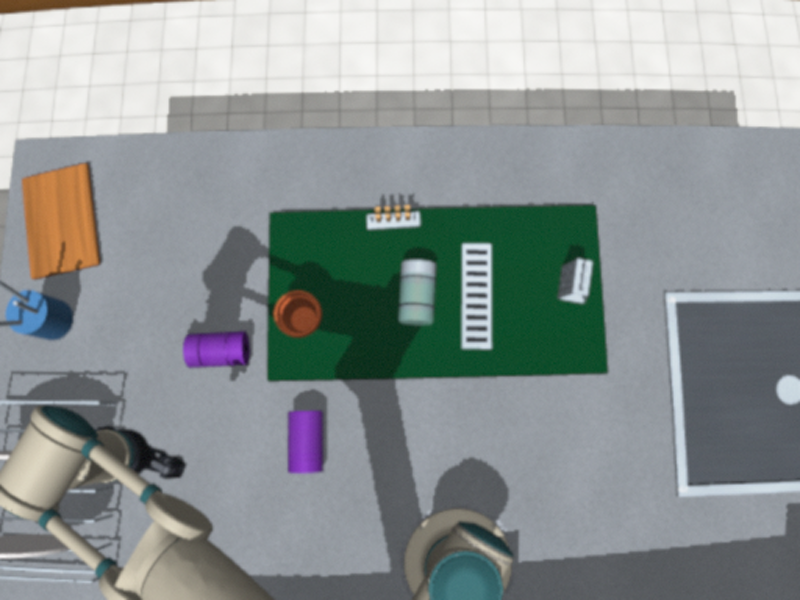

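View pics/side0.png

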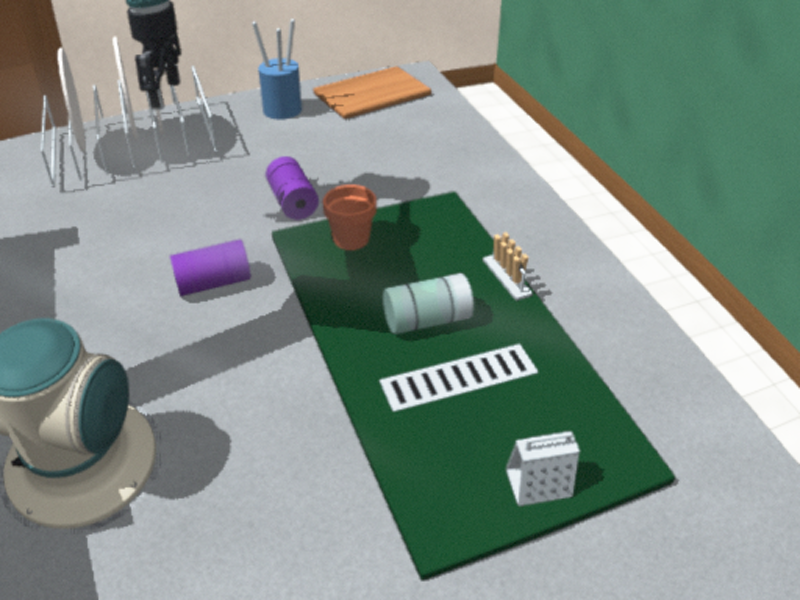

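The likely candidates in the top view are the pale glass jar with the light lid at (417,292), and the purple look-alikes at (216,350) and (305,440). The description points to the pale jar on the green shelf. The strip is at (477,296), to its right. I'll check close crops next.

```bash
python3 - <<'E'
import cv2,numpy as np
t=cv2.imread("pics/raw_top0.png"); s=cv2.imread("pics/raw_side0.png")
a=cv2.resize(t[145:240,230:330],None,fx=4,fy=4,interpolation=cv2.INTER_NEAREST)
b=cv2.resize(s[165:270,235:350],None,fx=3.4,fy=3.4,interpolation=cv2.INTER_NEAREST)
h=max(a.shape[0],b.shape[0]);c=np.zeros((h,a.shape[1]+b.shape[1],3),np.uint8);c[:a.shape[0],:a.shape[1]]=a;c[:b.shape[0],a.shape[1]:]=b
cv2.imwrite("pics/crop1.png",c)
hsv=cv2.cvtColor(t,cv2.COLOR_BGR2HSV)
for r in range(160,215,6): print(r,[tuple(hsv[r,c]) [1:] for c in range(250,284,2)])
E
```

```text
160 [(np.uint8(218), np.uint8(76)), (np.uint8(228), np.uint8(76)), (np.uint8(209), np.uint8(77)), (np.uint8(203), np.uint8(78)), (np.uint8(221), np.uint8(76)), (np.uint8(196), np.uint8(65)), (np.uint8(172), np.uint8(52)), (np.uint8(172), np.uint8(52)), (np.uint8(159), np.uint8(48)), (np.uint8(201), np.uint8(47)), (np.uint8(158), np.uint8(50)), (np.uint8(181), np.uint8(52)), (np.uint8(192), np.uint8(53)), (np.uint8(190), np.uint8(63)), (np.uint8(204), np.uint8(75)), (np.uint8(205), np.uint8(77)), (np.uint8(207), np.uint8(75))]
166 [(np.uint8(203), np.uint8(78)), (np.uint8(205), np.uint8(76)), (np.uint8(200), np.uint8(79)), (np.uint8(184), np.uint8(79)), (np.uint8(78), np.uint8(82)), (np.uint8(40), np.uint8(108)), (np.uint8(30), np.uint8(135)), (np.uint8(33), np.uint8(149)), (np.uint8(30), np.uint8(155)), (np.uint8(30), np.uint8(159)), (np.uint8(32), np.uint8(137)), (np.uint8(39), np.uint8(112)), (np.uint8(48), np.uint8(95)), (np.uint8(94), np.uint8(65)), (np.uint8(177), np.uint8(52)), (np.uint8(207), np.uint8(74)), (np.uint8(193), np.uint8(78))]
172 [(np.uint8(213), np.uint8(78)), (np
[... 3509 characters left out ...]
p.uint8(91)), (np.uint8(144), np.uint8(90)), (np.uint8(176), np.uint8(81)), (np.uint8(209), np.uint8(78)), (np.uint8(203), np.uint8(79)), (np.uint8(211), np.uint8(76))]
214 [(np.uint8(191), np.uint8(48)), (np.uint8(168), np.uint8(50)), (np.uint8(206), np.uint8(47)), (np.uint8(184), np.uint8(50)), (np.uint8(179), np.uint8(50)), (np.uint8(216), np.uint8(46)), (np.uint8(218), np.uint8(48)), (np.uint8(170), np.uint8(51)), (np.uint8(203), np.uint8(68)), (np.uint8(229), np.uint8(77)), (np.uint8(232), np.uint8(77)), (np.uint8(200), np.uint8(79)), (np.uint8(185), np.uint8(80)), (np.uint8(200), np.uint8(79)), (np.uint8(199), np.uint8(78)), (np.uint8(205), np.uint8(77)), (np.uint8(193), np.uint8(78))]
```

View pics/crop1.png

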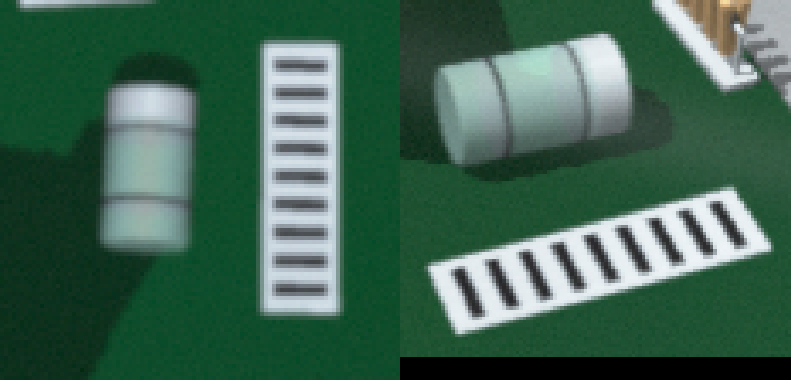

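The crop confirms it: a pale glass cylinder with a bright lid at the far end and two dark rings, lying beside the slotted strip. Now I'll measure both.

```bash
cat > h.py <<'E'
import cv2,numpy as np
from workcell import camera_info,get_image
def rays(n,px):
    ci=camera_info(n);W=ci["world_to_cam"]
    u=cv2.undistortPoints(np.float64(px).reshape(-1,1,2),ci["camera_matrix"],np.array([ci["k1"],0,0,0.]))[:,0]
    d=np.c_[u[:,0],-u[:,1],-np.ones(len(u))]@W[:3,:3]
    return -W[:3,:3].T@W[:3,3],d/np.linalg.norm(d,axis=1)[:,None]
def onz(n,px,z):
    c,d=rays(n,px);return c+d*((z-c[2])/d[:,2])[:,None]
def pix(n,P):
    ci=camera_info(n);W=ci["world_to_cam"];q=np.atleast_2d(P)@W[:3,:3].T+W[:3,3]
    x=np.c_[q[:,0],-q[:,1]]/-q[:,2:];x=x*(1+ci["k1"]*(x**2).sum(1))[:,None];K=ci["camera_matrix"]
    return x@K[:2,:2].T+K[:2,2]
F=4
def comp(n,rgb,pred,rad):
    """contour (raw px) of the non-green (low-saturation) blob nearest pred"""
    big=cv2.resize(rgb,None,fx=F,fy=F,interpolation=cv2.INTER_CUBIC)
    m=(cv2.cvtColor(cv2.GaussianBlur(big,(0,0),2),cv2.COLOR_RGB2HSV)[...,1]<125).astype(np.uint8)
    yy,xx=np.mgrid[:m.shape[0],:m.shape[1]]
    p=(np.array(pred)+.5)*F-.5
    m[(xx-p[0])**2+(yy-p[1])**2>(rad*F)**2]=0
    cs=cv2.findContours(m,cv2.RETR_EXTERNAL,cv2.CHAIN_APPROX_NONE)[0]
    c=max(cs,key=cv2.contourArea)[:,0].astype(float)
    return (c+.5)/F-.5
def quad(c):
    r=cv2.minAreaRect(c.astype(np.float32));return cv2.boxPoints(r)
def jar(n,c,pred):
    """axis line at z=55 from two tangent planes; pred=(x,y,yaw)"""
    x,y,a=pred;u=np.array([np.cos(a),np.sin(a),0]);v=np.array([-u[1],u[0],0]);P=np.array([x,y,55.])
    # predicted ring outline -> edge bands
    C=rays(n,c[:1])[0];_,d=rays(n,c)
    w=P-C; w=w-u*(w@u); w/=np.linalg.norm(w); s=np.cross(w,u)   # side dir
    off=d@s/(d@w); al=d@u/(d@w); P0=((P-C)@u)/((P-C)@w)
    sc=1/((P-C)@w)
    mid=np.abs(al-P0)<38*sc
    N=[]
    for sg in(1,-1):
        sel=mid&(sg*off>0 if True else 0)
        D=d[sel]
        for _ in range(4):
            nn=np.linalg.svd(D,full_matrices=False)[2][2]; r=np.abs(D@nn); D=D[r<=np.quantile(r,.9)+1e-9]
        if nn@s*sg<0:nn=-nn
        N.append(nn)
    A=N[0]+N[1]  # not the bisector: see below
    B=N[0]-N[1]
    ax=np.cross(N[0],N[1]);ax/=np.linalg.norm(ax)
    if ax@u<0:ax=-ax
    # bisecting plane contains the apex line and axis: normal = n0 - n1 (outward normals both sides)
    nb=B/np.linalg.norm(B)
    # axis line in plane z=55:
    dirn=np.cross(nb,[0,0,1]);dirn/=np.linalg.norm(dirn)
    if dirn@u<0:dirn=-dirn
    # nearest pt in z=55 to P
    h=nb[:2];k=nb@C-nb[2]*55; q=P[:2]+h*(k-h@P[:2])/(h@h)
    ang=np.arccos(np.clip(N[0]@N[1],-1,1)); 
    dist=np.linalg.norm(np.cross(np.r_[q,55]-C,ax)); rad=dist*np.sin((np.pi-ang)/2)
    return q,np.arctan2(dirn[1],dirn[0]),rad
E
cat > meas.py <<'E'
from h import *
def strip(T,S):
    o=[]
    for n,im,p,r in(("top",T,(305,189),40),("side",S,(293,241),60)):
        c=comp(n,im,p,r); g=onz(n,c,20)[:,:2]
        (cx,cy),wh,_=cv2.minAreaRect(g.astype(np.float32)); b=cv2.boxPoints(((cx,cy),wh,_))
        e=max((b[1]-b[0],b[2]-b[1]),key=np.linalg.norm); e=e*np.sign(e[0])
        o.append((cx,cy,np.degrees(np.arctan2(e[1],e[0])),wh))
    return o
def jars(T,S,pred,which=("top","side"),rads=(36,52)):
    o=[]
    for n,im,r in zip(("top","side"),(T,S),rads):
        if n not in which: continue
        p=pix(n,[pred[0],pred[1],55])[0]; c=comp(n,im,p,r)
        q,a,rad=jar(n,c,pred)
        g=onz(n,c,55)[:,:2]; u=np.array([np.cos(a),np.sin(a)]); al=(g)@u
        o.append((n,q,np.degrees(a),rad,(al.min(),al.max()),u))
    return o
E
python3 - <<'E'
from meas import *
T=cv2.imread("pics/raw_top0.png")[...,::-1].copy();S=cv2.imread("pics/raw_side0.png")[...,::-1].copy()
for x in strip(T,S):print(x)
p=onz("top",[[266.5,186.5]],55)[0];print(p)
for x in jars(T,S,(p[0],p[1],0)):print(x)
for n,px in(("top",[[190,205]]),("top",[[370,180]]),("top",[[252,140]])):print(onz(n,px,50)[0])
E
```

```text
(537.7323608398438, -49.26179885864258, np.float32(-1.7911677), (69.43053436279297, 229.575927734375))
(537.132080078125, -48.82991409301758, np.float32(-1.1199951), (70.61344909667969, 228.589599609375))
[539.76065261  74.17200574  55.        ]
('top', array([539.78116856,  74.47987447]), np.float64(-3.812474370523728), np.float64(36.83611020697287), (np.float64(463.2198951742209), np.float64(605.7666227699481)), array([ 0.99778702, -0.06649114]))
('side', array([525.53001043,  63.56447138]), np.float64(-53.299118497830754), np.float64(30.519098448554118), (np.float64(111.39276705202856), np.float64(388.6952128844285)), array([ 0.59763748, -0.80176645]))
[484.5514821  316.05076361  50.        ]
[ 557.6745857  -255.66783216   50.        ]
[694.0615394  118.84010306  50.        ]
```

```bash
python3 - <<'E'
from meas import *
T=cv2.imread("pics/raw_top0.png")[...,::-1].copy();S=cv2.imread("pics/raw_side0.png")[...,::-1].copy()
p=pix("side",[539,74.5,55])[0]; print(p)
c=comp("side",S,p,36); 
im=cv2.resize(S,None,fx=4,fy=4)[...,::-1].copy(); cv2.polylines(im,[((c+.5)*4-.5).astype(np.int32)],True,(0,0,255),1)
x,y=(p*4).astype(int);a=im[y-180:y+180,x-200:x+200]
c=comp("top",T,pix("top",[539,74.5,55])[0],36); 
im=cv2.resize(T,None,fx=4,fy=4)[...,::-1].copy(); cv2.polylines(im,[((c+.5)*4-.5).astype(np.int32)],True,(0,0,255),1)
x,y=(c.mean(0)*4).astype(int);cv2.imwrite("pics/m1.png",np.hstack([a,im[y-180:y+180,x-200:x+200]]))
for x in jars(T,S,(539.,74.5,-.066),rads=(36,36)):print(x)
# strip yaw by edge fit
for n,im,p,r in(("top",T,(305,189),40),("side",S,(293,241),60)):
    g=onz(n,comp(n,im,p,r),20)[:,:2]-[537.4,-49]
    for s in(1,-1):
        q=g[(s*g[:,1]>20)&(abs(g[:,0])<95)];f=np.polyfit(q[:,0],q[:,1],1);print(n,np.degrees(f[0]),f[1])
E
```

```text
[274.19349502 193.40664866]
('top', array([539.0018613 ,  74.52843124]), np.float64(-3.745623205647967), np.float64(36.8199399256011), (np.float64(463.3484519956153), np.float64(605.8845057285475)), array([ 0.99786392, -0.0653269 ]))
('side', array([538.21380212,  73.45097361]), np.float64(-36.84990069231486), np.float64(40.5189972822512), (np.float64(296.61234945823486), np.float64(471.7298761623873)), array([ 0.80020936, -0.59972075]))
top -1.7833024462506215 33.9366222902928
top -1.8879875965692747 -34.24867724088991
side -1.4036308533397956 34.19424061086863
side -1.8011155772772607 -33.51863268488938
```

View pics/m1.png

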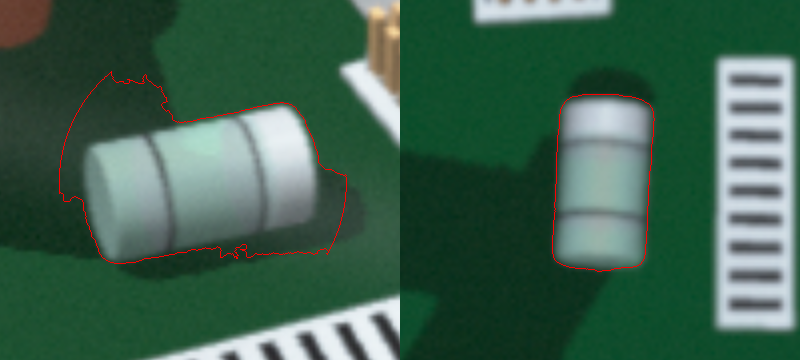

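```bash
sed -i 's/    yy,xx=np.mgrid/    if n=="side": m\&=(cv2.cvtColor(cv2.GaussianBlur(big,(0,0),2),cv2.COLOR_RGB2HSV)[...,2]>88).astype(np.uint8)\n    yy,xx=np.mgrid/' h.py
python3 - <<'E'
from meas import *
from workcell import *
from scipy.spatial.transform import Rotation as R
T=cv2.imread("pics/raw_top0.png")[...,::-1].copy();S=cv2.imread("pics/raw_side0.png")[...,::-1].copy()
for x in jars(T,S,(539.,74.5,-.066),rads=(36,36)):print(x)
# ends: model extents in each view vs centre x via silhouettes' end midpoints
for n,im in(("top",T),("side",S)):
    c=comp(n,im,pix(n,[539,74.5,55])[0],36);a=-.066;u=np.array([np.cos(a),np.sin(a),0]);v=np.array([-u[1],u[0],0])
    th=np.linspace(0,2*np.pi,60)
    for x0 in(530,535,540):
        P=[np.array([x0,74.3,55])+s*60*u+35*(np.cos(t)*v+np.sin(t)*np.array([0,0,1])) for s in(-1,1) for t in th]
        q=pix(n,P);i=1 if n=="top" else 0
        print(n,x0,q[:,i].min(),q[:,i].max(),"seen",c[:,i].min(),c[:,i].max())
s=state();q=s["eef_rot"];M=R.from_quat(q,scalar_first=True).as_matrix();print(M.round(3))
a=np.radians(-3.8)
for sg in(1,-1):
    z=sg*np.array([np.cos(a),np.sin(a),0]);y=np.array([0,0,-1.]);m=np.c_[np.cross(y,z),y,z]
    o=R.from_matrix(m).as_quat(scalar_first=True)
    for p in([538,84,150],[530,-60,95]):print(sg,o.round(3),ik(p,o))
E
```

```text
('top', array([539.0018613 ,  74.52843124]), np.float64(-3.745623205647967), np.float64(36.8199399256011), (np.float64(463.3484519956153), np.float64(605.8845057285475)), array([ 0.99786392, -0.0653269 ]))
('side', array([539.14233597,  76.84135186]), np.float64(-3.4788561728974554), np.float64(34.55561748732704), (np.float64(460.7355310099769), np.float64(611.911319134799)), array([ 0.99815726, -0.06068019]))
top 530 168.37621120204255 210.0197524849855 seen 164.375 208.625
top 535 166.8002191247898 208.47026971085324 seen 164.375 208.625
top 540 165.2264599103783 206.9225710795554 seen 164.375 208.625
side 530 242.01925565351283 299.97771343682956 seen 244.375 303.125
side 535 244.0046385470981 301.93243260700535 seen 244.375 303.125
side 540 245.9855066929628 303.8815626258007 seen 244.375 303.125
[[ 0.912 -0.001  0.411]
 [-0.411 -0.001  0.912]
 [-0.    -1.    -0.002]]
1 [ 0.483 -0.483  0.516 -0.516] [ 2.70835972e-02  2.89185098e-01  1.69881882e+00 -4.44089210e-16
  1.15358874e+00  9.34061087e-02]
1 [ 0.483 -0.483  0.516 -0.516] [-2.43209848e-01  3.28124186e-01  1.79820824e+00 -4.44089210e-16
  1.01526023e+00 -1.76887336e-01]
-1 [-0.516  0.516  0.483 -0.483] None
-1 [-0.516  0.516  0.483 -0.483] None
```

```bash
cat > act.py <<'E'
from workcell import *
import numpy as np
from scipy.spatial.transform import Rotation as R
def ori(deg):
    a=np.radians(deg);z=np.array([np.cos(a),np.sin(a),0]);y=np.array([0,0,-1.])
    return R.from_matrix(np.c_[np.cross(y,z),y,z]).as_quat(scalar_first=True)
def st(tag=""):
    s=state();print(tag,round(s["time_s"],2),s["tool_pos"].round(1),s["ft_force"].round(1),round(s["grip_width"],1))
    return s
E
python3 - <<'E'
from act import *
o=ori(-3.7)
command_gripper(50)
move_ptp([538,84,150],o);st("above")
line_to([538,84,112],v=120);st()
r=line_to([538,84,75],v=15,until_force=3);s=st(f"touch {r}")
E
```

```text
above 2.49 [538.   84.9 150.2] [-0.3 -0.5  0. ] 50.3
 2.96 [537.9  84.5 112. ] [-0.  -1.   0.3] 50.1
touch True 4.54 [538.   84.1  86.8] [-0.9 -0.5  3.9] 49.9
```

```bash
python3 - <<'E'
from act import *
s=state();p=s["tool_pos"].copy();d=np.array([-.065,-.998,0])
p[2]=86.6
line_to(p+d*16,v=40);st("half")
line_to(p+d*34,v=40);hold(.1);s=st("end")
q=s["tool_pos"].copy();q[2]=125
line_to(q,v=100);st("up")
import cv2
for n in("top","side"):
    im=get_image(n);cv2.imwrite(f"pics/raw_{n}1.png",im[...,::-1]);
T=cv2.imread("pics/raw_top1.png");S=cv2.imread("pics/raw_side1.png")
a=cv2.resize(T[120:260,190:390],(400,280));b=cv2.resize(S[140:280,190:390],(400,280));cv2.imwrite("pics/c2.png",np.hstack([a,b]))
E
```

```text
half 5.09 [537.   67.8  86.9] [-2.5 -0.2  5.9] 50.1
end 5.79 [535.9  50.   86.8] [-0.6  0.6  5.7] 50.1
up 6.33 [535.6  50.  124.6] [ 0.3 -0.  -0.1] 50.0
```

View pics/c2.png

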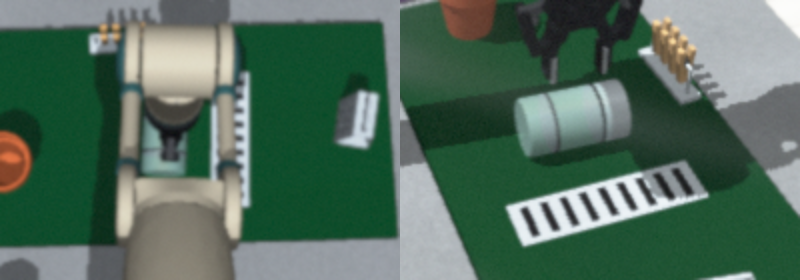

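The top view is blocked by the arm. The side crop shows the jar clear of the fingers at about (573,118), so I'll measure it from there.

```bash
python3 - <<'E'
from meas import *
S=cv2.imread("pics/raw_side1.png")[...,::-1].copy()
pr=(537.,58,-.065)
c=comp("side",S,pix("side",[537,58,55])[0],33)
for x in jars(S,S,pr,which=("side",),rads=(33,33)):print(x)
im=cv2.resize(S,None,fx=4,fy=4)[...,::-1].copy(); cv2.polylines(im,[((c+.5)*4-.5).astype(np.int32)],True,(0,0,255),1)
x,y=(c.mean(0)*4).astype(int);cv2.imwrite("pics/m2.png",im[y-180:y+180,x-200:x+200])
E
```

```text
('side', array([537.12052437,  59.59483409]), np.float64(-4.321726445715242), np.float64(34.025623490288574), (np.float64(458.1113065082345), np.float64(606.5569374485299)), array([ 0.99715663, -0.07535685]))
```

View pics/m2.png

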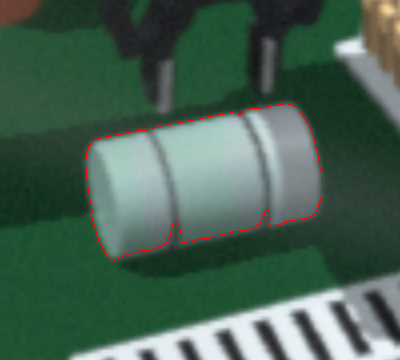

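Stroke 1 rolled the jar 17 mm for 34 mm of finger travel, so it isn't slipping. I'll continue and add a little yaw to each stroke.

```bash
cat > stroke.py <<'E'
from act import *
def stroke(j,yaw,D,dyaw,off=None):
    """j: jar centre xy; D jar travel (signed, + is toward -y)"""
    a=np.radians(yaw+dyaw/4);d=np.array([np.sin(a),-np.cos(a),0])
    off=D/2 if off is None else off
    p=np.r_[j,0]-d*off
    c=state()["tool_pos"]
    line_to([p[0],p[1],max(c[2],105)],v=150,frame=ori(yaw))
    line_to([p[0],p[1],92],v=60)
    r=line_to([p[0],p[1],80],v=15,until_force=3)
    s=state();q=s["tool_pos"].copy();q[2]-=.3
    line_to(q+d*2*D,v=40,frame=ori(yaw+dyaw));hold(.15)
    e=st(f"touch {r} {q.round(1)} end")
    m=(e["tool_pos"]-s["tool_pos"])[:2]/2
    line_to(np.r_[e["tool_pos"][:2],105],v=80)
    return j+m
E
python3 - <<'E'
from stroke import *
import cv2
j=np.array([536.5,58.])
y=-3.9
for i in range(2):
    j=stroke(j,y,18,1.0);y+=.5
line_to(np.r_[state()["tool_pos"][:2],125],v=80)
im=get_image("side");cv2.imwrite("pics/raw_side2.png",im[...,::-1])
print(j);st()
from meas import *
for x in jars(im,im,(j[0],j[1],-.06),which=("side",),rads=(33,33)):print(x)
c=comp("side",im,pix("side",[*j,55])[0],33)
im=cv2.resize(im,None,fx=4,fy=4)[...,::-1].copy(); cv2.polylines(im,[((c+.5)*4-.5).astype(np.int32)],True,(0,0,255),1)
x,y=(c.mean(0)*4).astype(int);cv2.imwrite("pics/m3.png",im[y-180:y+180,x-200:x+200])
E
```

```text
touch True [537.3  67.1  86.4] end 9.07 [535.2  31.1  86.8] [-0.9 -0.6  5.3] 49.8
touch True [536.2  49.   86.4] end 11.78 [534.1  13.   86.9] [-1.9 -0.6  5.1] 50.2
[534.38206021  21.96953475]
 12.61 [534.1  13.  124.8] [-0.2 -0.4 -0.2] 49.8
('side', array([534.50430368,  23.81855262]), np.float64(-3.7824712975595802), np.float64(34.22234098340545), (np.float64(458.96569573701134), np.float64(608.5811212110708)), array([ 0.9978217 , -0.06596864]))
```

View pics/m3.png

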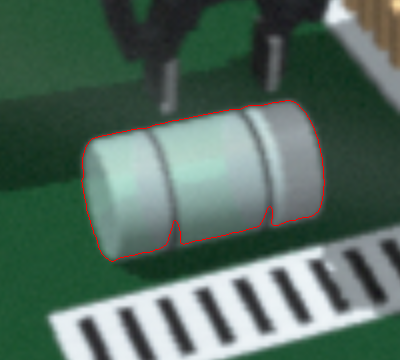

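```bash
python3 - <<'E'
from stroke import *
import cv2
j=np.array([534.4,22.]);y=-3.4
for i in range(3):
    j=stroke(j,y,18,2.0);y+=.6
print(j)
e=state()["tool_pos"]
line_to([e[0],e[1],150],v=150)
move_ptp([400,250,200],ori(-3)); 
for n in("top","side"):
    im=get_image(n);cv2.imwrite(f"pics/raw_{n}3.png",im[...,::-1])
st()
T=cv2.imread("pics/raw_top3.png");S=cv2.imread("pics/raw_side3.png")
a=cv2.resize(T[120:260,190:390],(400,280));b=cv2.resize(S[140:280,190:390],(400,280));cv2.imwrite("pics/c3.png",np.hstack([a,b]))
E
```

```text
touch True [535.1  31.1  86.5] end 15.27 [533.2  -4.9  86.8] [-0.9 -0.5  5. ] 49.8
touch True [534.   13.   86.4] end 17.98 [532.2 -23.   86.8] [-2.1  0.2  4.8] 50.2
touch True [533.   -5.   86.4] end 20.68 [531.3 -40.9  86.8] [-2.5  0.1  5.9] 49.9
[531.68675189 -31.96588791]
 22.84 [400.7 249.1 199.6] [-0.6 -0.1 -0.8] 50.1
```

View pics/c3.png

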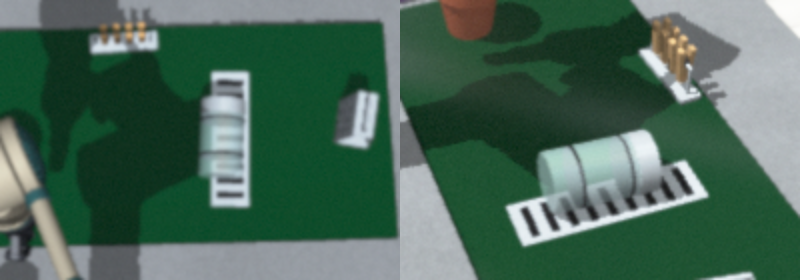

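Top view: the jar at (222,135) of the left crop overlaps the strip's left half. It is see-through there, so only its +y edge, seen against green, is clean. I'll fit that one tangent edge and calibrate it on the earlier frames.

```bash
cat >> meas.py <<'E'
RB={"top":36.82,"side":34.4}
def one(n,im,pred,rad,r=None):
    r=RB[n] if r is None else r
    x,y,a=pred;u=np.array([np.cos(a),np.sin(a),0]);v=np.array([-u[1],u[0],0]);P=np.array([x,y,55.])
    c=comp(n,im,pix(n,P)[0],rad);C,d=rays(n,c)
    w=P-C;w=w-u*(w@u);L=np.linalg.norm(w);w/=L;s=np.cross(w,u);s*=np.sign(s@v)
    off=d@s/(d@w)*L;al=d@u/(d@w)*L-(P-C)@u
    D=d[(abs(al)<45)&(off>20)&(off<50)]
    for _ in range(6):
        nn=np.linalg.svd(D,full_matrices=False)[2][2];e=abs(D@nn);D=D[e<=np.quantile(e,.93)+1e-9]
    if nn@s<0:nn=-nn
    h=nn[:2];k=nn@C-r-nn[2]*55;q=P[:2]+h*(k-h@P[:2])/(h@h)
    t=np.array([-h[1],h[0]]);t*=np.sign(t[0])
    return q.round(2),round(np.degrees(np.arctan2(t[1],t[0])),2),len(D)
E
python3 - <<'E'
from meas import *
L=lambda f:cv2.imread(f"pics/raw_{f}.png")[...,::-1].copy()
print(one("top",L("top0"),(538,75,-.065),36),one("side",L("side0"),(538,75,-.065),36))
print(one("side",L("side1"),(537,58,-.065),33),one("side",L("side2"),(534.4,22,-.06),33))
for r in(36,45):print(one("top",L("top3"),(531.7,-32,-.055),r),one("side",L("side3"),(531.7,-32,-.055),r))
E
```

```text
(array([537.98,  74.58]), np.float64(-3.11), 70) (array([538.06,  77.25]), np.float64(-1.55), 91)
(array([537.08,  59.05]), np.float64(-4.13), 93) (array([534.5 ,  23.55]), np.float64(-3.66), 94)
(array([531.66, -32.68]), np.float64(-3.11), 71) (array([531.74, -31.25]), np.float64(-3.1), 98)
(array([531.66, -32.68]), np.float64(-3.11), 71) (array([531.74, -31.25]), np.float64(-3.1), 98)
```

```bash
python3 - <<'E'
from stroke import *
import cv2
j=np.array([531.7,-32.3]);y=-3.0
move_ptp([532.5,-24,125],ori(y))
for i in range(2):
    j=stroke(j,y,8.25,2.0);y+=.6
print(j)
e=state()["tool_pos"]
line_to([e[0],e[1],150],v=150)
move_ptp([400,250,200],ori(-3)); 
for n in("top","side"):
    im=get_image(n);cv2.imwrite(f"pics/raw_{n}4.png",im[...,::-1])
st()
T=cv2.imread("pics/raw_top4.png");S=cv2.imread("pics/raw_side4.png")
a=cv2.resize(T[145:240,260:350],None,fx=4,fy=4);b=cv2.resize(S[190:285,240:340],None,fx=4,fy=4);cv2.imwrite("pics/c4.png",np.hstack([a,b]))
from meas import *
L=lambda f:cv2.imread(f"pics/raw_{f}.png")[...,::-1].copy()
for n in("top","side"):print(one(n,L(n+"4"),(*j,-.04),40))
E
```

```text
touch True [532.1 -28.3  86.6] end 26.18 [531.3 -45.3  86.9] [-1.4 -0.2  6.3] 50.0
touch True [531.7 -36.8  86.6] end 28.38 [530.9 -53.9  86.9] [-1.1  0.1  6. ] 49.9
[530.90033922 -49.35626599]
 30.58 [400.7 249.1 199.6] [-0.2  0.1 -1.2] 50.1
(array([530.9 , -49.38]), np.float64(-3.58), 70)
(array([530.95, -48.55]), np.float64(-3.52), 98)
```

View pics/c4.png

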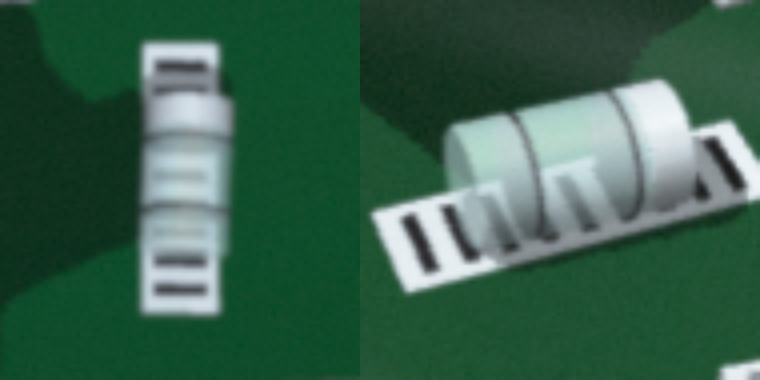

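In the top crop the jar covers the strip nearly symmetrically. Its +y edge now coincides with the strip's edge, so that fit is suspect, and I'll fit the -y edge against green instead.

```bash
cat >> meas.py <<'E'
def edge_top(im,pred,side,r=36.82,R=40):
    n="top";x,y,a=pred;u=np.array([np.cos(a),np.sin(a),0]);v=np.array([-u[1],u[0],0]);P=np.array([x,y,55.])
    c=comp(n,im,pix(n,P)[0],R);C,d=rays(n,c)
    w=P-C;w=w-u*(w@u);L=np.linalg.norm(w);w/=L;s=np.cross(w,u);s*=np.sign(s@v)*side
    off=d@s/(d@w)*L;al=d@u/(d@w)*L-(P-C)@u
    D=d[(abs(al)<48)&(off>20)&(off<55)]
    for _ in range(6):
        nn=np.linalg.svd(D,full_matrices=False)[2][2];e=abs(D@nn);D=D[e<=np.quantile(e,.95)+1e-9]
    if nn@s<0:nn=-nn
    h=nn[:2];k=nn@C-r-nn[2]*55;q=P[:2]+h*(k-h@P[:2])/(h@h);t=np.array([-h[1],h[0]]);t*=np.sign(t[0])
    return q.round(2),round(np.degrees(np.arctan2(t[1],t[0])),2),len(D)
E
python3 - <<'E'
from meas import *
L=lambda f:cv2.imread(f"pics/raw_{f}.png")[...,::-1].copy()
for s in(1,-1):print(s,edge_top(L("top0"),(538,75,-.065),s,R=36),edge_top(L("top4"),(531,-49,-.05),s),edge_top(L("top3"),(531.7,-32,-.05),s))
# dark-ring angle in the top view, frames 0 and 4: silhouette-independent yaw
E
```

```text
1 (array([537.98,  74.6 ]), np.float64(-3.21), 86) (array([530.99, -49.23]), np.float64(-3.21), 86) (array([531.67, -32.64]), np.float64(-3.05), 86)
-1 (array([537.96,  74.52]), np.float64(-4.51), 86) (array([530.98, -49.27]), np.float64(-4.66), 86) (array([531.37, -41.76]), np.float64(-1.93), 87)
```

```bash
python3 - <<'E'
from meas import *
from act import *
hold(1.0)
T=get_image("top");S=get_image("side")
for s in(1,-1):print(edge_top(T,(531,-49,-.05),s))
print(one("side",S,(531,-49,-.05),40))
T0=cv2.imread("pics/raw_top4.png")[...,::-1];print("diff",np.abs(T[150:235,265:345].astype(int)-T0[150:235,265:345]).max())
i0=cv2.imread("pics/raw_top0.png")[...,::-1]
for nm,(r,c,h,w) in dict(soap=(160,350,40,40),peg=(120,230,28,45)).items():print(nm,np.abs(T[r:r+h,c:c+w].astype(int)-i0[r:r+h,c:c+w]).mean())
cv2.imwrite("pics/final.png",cv2.resize(T[...,::-1],(800,600)))
st()
E
```

```text
(array([530.99, -49.16]), np.float64(-3.13), 86)
(array([530.98, -49.28]), np.float64(-4.37), 86)
(array([531.03, -48.47]), np.float64(-3.39), 98)
diff 23
soap 1.6104166666666666
peg 19.696296296296296
 31.68 [400. 250. 200.] [ 0.8 -0.6  0.1] 50.0
```

View pics/final.png

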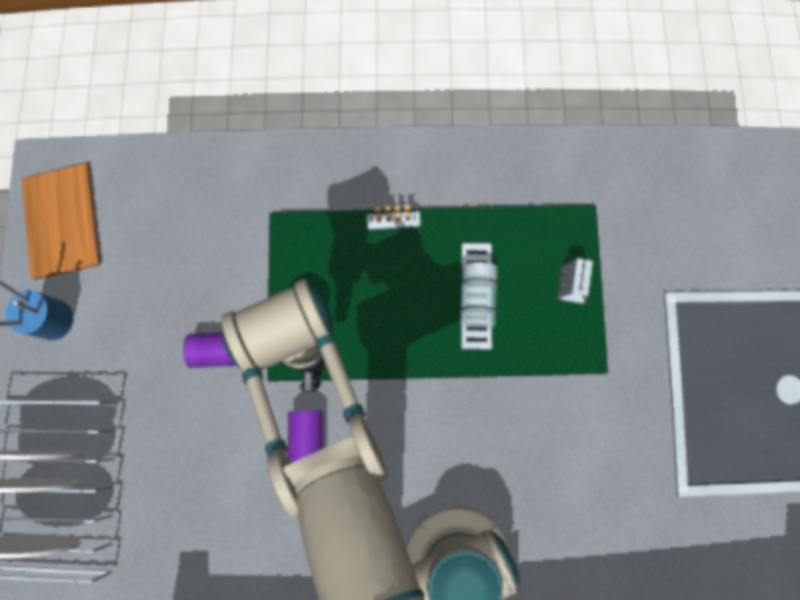

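The final view shows the jar at (479,295) on the strip. The peg holder at (393,218) and the soap saver at (577,280) are where they started; the peg area's image difference looks like the arm's shadow. The flowerpot is hidden under the arm in the top view, but side frame 3 showed it standing, and the arm stayed well above it afterwards.

```bash
python3 -c "
from workcell import *
finish_job();print(state()['time_s'])"
```

```text
the job is handed in; nothing more can be done
the job is handed in; nothing more can be done
```

I rolled the jar about 124 mm onto the drain strip with the open fingertips on its top. It took eight short strokes, pressing at about 5–6 N. I then moved the hand away and handed the job in at about 32 s.

**Position:** The jar's axis is at y ≈ -49.2 mm from the top view. The side view gives -48.5 mm and has read about 1–2 mm high throughout. The strip's middle line there is at about -48.8 mm. The jar sits about 6 mm off the strip's midpoint lengthwise, well within its ends. It read the same in two looks about a second apart.

**Not corrected:** The jar is still turned about 2° from the strip (about -3.8° against -1.75°). I added a slight twist to most of the strokes to remove this, but it had almost no effect. Single-edge angle readings varied by about ±0.7°. I accepted the 2°, which shifts the jar's ends by about 2 mm.

**Other objects:** The soap saver and peg holder look unmoved. The peg holder area did differ between pictures, which I put down to the arm's shadow. The flowerpot was hidden in the last top view; an earlier side picture showed it standing, and the arm stayed well above it after that.

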